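Put the finned attenuators back in their fitted case

ROBOT

A 6-joint arm with a two-finger parallel gripper is mounted at the origin on the work surface. World frame = base frame: x ahead of the robot, y to its left, z up, the work surface at z = 0. Lengths are in m, angles in degrees, forces in N, time in s.
With the tool pointing down it reaches from about 0.4 to 0.825 m from the base axis. Payload 7 kg.
Tool frame: the origin (TCP) lies at the very end of the fingers, on their centre line; the grasp point (between the pads) lies 19 mm behind it; x points along the fingers, z is the direction in which the jaws open and shut, and the axes are right-handed (so a half turn about x gives the same grasp; the last joint's range is limited). The gripper opens to 88 mm and grips with 3 to 60 N. Pads are 19 mm wide; open, the fingers measure 130 mm over their backs; the gripper's body (78 mm by 193 mm) begins 47 mm behind the grasp point.
Start: joints at [-58.952, 20.546, 0.682, 0, -70.136, -16.507], TCP at [0.169, -0.653, 0.227] pointing down, gripper open.
Joint ranges: [-176.03, 176.03], [-82.01, 121.73], [-58.28, 71.71], [-173.87, 95.51], [-174.79, -0.11], [-173.66, 173.66]. Speed limits (degrees/s): [136.94, 136.94, 172.46, 180, 180, 180].

INTERFACE

Orientations are given as [roll, pitch, yaw] about the fixed x, y, z axes, in that order (R = Rz(yaw) Ry(pitch) Rx(roll)).
In Python, from plant import * gives the robot as it stands.
- The arm moves only by the tool arm_command, never from a script. Its argument "commands" is one flat list of numbers, 5 for each row, row after row: the shift along the tool's x, y, z in mm, then the turn about the tool's x in degrees, then the opening in per cent of the stroke, from 0 (shut) to 100 (fully open). A call has 1 to 5 rows; each row shifts and turns the pose as measured when the row begins, along the tool's axes as they then stand; what a row does not reach is not made up. A row lasts 1/8 s, in which the tool goes at most 62.5 mm and 10.7 degrees, less where a joint would pass 70% of its speed; a pose out of reach is approached as far as the arm can. A call is refused whole if a number of a shift passes 62.5 or a number of a turn 10.7, either way. A call with a gripper value outside its range is refused whole. The fingers move at their own pace and stop on an object; the grip force is fixed at half the most. Time passes only in rows, so rows that do not move let the fingers close. It gives the time, the measured TCP pose, the force and the opening at its end, in the units of the state.
- get_obs(): the state, without advancing time (a new reading comes with each control period).
- snapshot(name): name is "scene" or "top"; returns a dict with "frame" (400x640x3 uint8, blue, green, red), "fov_y" (degrees; the focal length in pixels is half the picture's height over the tangent of half this angle, whatever the lens; pixels are square), "cx", "cy" (the principal point, pixels), "world_to_cam" (4x4, takes a point from world to camera coordinates). Camera axes: x right, y up, looking along -z (the intrinsics and any distortion apply to the point x, -y, -z); pixel columns grow to the right and rows downward; lengths in m; the calibration is good to about 2 mm. A picture is of the moment at which its call begins. There is no depth.
- close_job(): hands the job in, once; it reports no verdict.
The state is a dict: "clock": time; "joint_pos": joint angles; "qvel": joint speeds; "tau": joint torques, N m; "tool_pos": TCP position; "orientation": TCP orientation; "force": force on the tool from outside, world axes, zero at the start; "moment": the same for the moment, N m; "opening": finger opening in m.
Only numpy, scipy, OpenCV 4.12 (cv2) and the standard library are available. Lean on these libraries where they do the work, as an engineer would, in place of code of your own. Each camera call takes 0.05 s, during which the arm holds its last target. There are 200 camera calls.

TASK

Put the four finned attenuators lying on the mat back into the open case: each goes in the foam pocket cut to its size, lying flat on the pocket's floor and along the pocket, either way round. Set them in, do not drop them, and leave the two smooth aluminium parts, the coupler and the splitter, where they lie.

Things in the scene. Friction and masses are not known exactly. Their poses are not given: they have to be found in the camera images.
- att_s_mid (a point): The smallest of four finned attenuators: a black block with cooling fins all round and a round steel coaxial connector on each end, lying on the mat. Body 38 mm long (its x), 30 mm wide (its y), 36 mm high (its z); the connectors, up to 19 mm across, stick out 15 mm more from both ends on the body's axis. Point: the centre of the body, 18 mm above its underside.
- att_m_mid (a point): The second smallest of four finned attenuators: a black block with cooling fins all round and a round steel coaxial connector on each end, lying on the mat. Body 56 mm long (its x), 40 mm wide (its y), 40 mm high (its z); the connectors, up to 19 mm across, stick out 15 mm more from both ends on the body's axis. Point: the centre of the body, 20 mm above its underside.
- att_l_mid (a point): The second largest of four finned attenuators: a black block with cooling fins all round and a round steel coaxial connector on each end, lying on the mat. Body 78 mm long (its x), 50 mm wide (its y), 44 mm high (its z); the connectors, up to 19 mm across, stick out 15 mm more from both ends on the body's axis. Point: the centre of the body, 22 mm above its underside.
- att_xl_mid (a point): The largest of four finned attenuators: a black block with cooling fins all round and a round steel coaxial connector on each end, lying on the mat. Body 102 mm long (its x), 60 mm wide (its y), 48 mm high (its z); the connectors, up to 19 mm across, stick out 15 mm more from both ends on the body's axis. Point: the centre of the body, 24 mm above its underside.
- pocket_s (a point): Pocket for the smallest attenuator: a recess with a light grey floor in one of the open case's four dark foam inserts (134 by 104 mm, two by two), 52 mm long (its x), 44 mm wide (its y), 7 mm deep; 7 mm of room round the body, the connectors overhang above the foam. Point: centre of its floor, 15 mm above the mat. Foam top and case rim are level, 22 mm above the mat.
- pocket_m (a point): Pocket for the second smallest attenuator: a recess with a light grey floor in one of the open case's four dark foam inserts (134 by 104 mm, two by two), 70 mm long (its x), 54 mm wide (its y), 7 mm deep; 7 mm of room round the body, the connectors overhang above the foam. Point: centre of its floor, 15 mm above the mat. Foam top and case rim are level, 22 mm above the mat.
- pocket_l (a point): Pocket for the second largest attenuator: a recess with a light grey floor in one of the open case's four dark foam inserts (134 by 104 mm, two by two), 92 mm long (its x), 64 mm wide (its y), 7 mm deep; 7 mm of room round the body, the connectors overhang above the foam. Point: centre of its floor, 15 mm above the mat. Foam top and case rim are level, 22 mm above the mat.
- pocket_xl (a point): Pocket for the largest attenuator: a recess with a light grey floor in one of the open case's four dark foam inserts (134 by 104 mm, two by two), 116 mm long (its x), 74 mm wide (its y), 7 mm deep; 7 mm of room round the body, the connectors overhang above the foam. Point: centre of its floor, 15 mm above the mat. Foam top and case rim are level, 22 mm above the mat.
- coupler_mid (a point): Directional coupler, not an attenuator: a smooth aluminium block without fins, 80 mm (x) by 34 mm (y) by 20 mm high, with connectors 15 mm long on both ends and one on the +y side. It stays. Point: centre of the block.
- splitter_mid (a point): Power splitter, not an attenuator: a smooth square aluminium block without fins, 50 by 50 by 20 mm high, with one connector at -x and two at +x, each 15 mm long. It stays. Point: centre of the block.

How it is judged (in metres and radians):
At the end, for the whole second after the job is handed in: Each attenuator is at rest in the pocket of its size: centre within 12 mm (horizontally) of the pocket's, underside within 3 mm of its floor, length along it within 0.25 rad (either way round), level within 0.1 rad. Coupler and splitter moved less than 3 cm (horizontal distance between att_s_mid and pocket_s below 0.012 m and z of att_s_mid in the frame of pocket_s below 0.021 m and angle between the x axis of att_s_mid and the x axis of pocket_s, either way round below 0.25 rad and angle between the z axis of att_s_mid and the z axis of pocket_s, either way round below 0.1 rad and linear speed of each of att_s, att_m, att_l, att_xl below 0.02 m/s and horizontal distance between att_m_mid and pocket_m below 0.012 m and z of att_m_mid in the frame of pocket_m below 0.023 m and angle between the x axis of att_m_mid and the x axis of pocket_m, either way round below 0.25 rad and angle between the z axis of att_m_mid and the z axis of pocket_m, either way round below 0.1 rad and horizontal distance between att_l_mid and pocket_l below 0.012 m and z of att_l_mid in the frame of pocket_l below 0.025 m and angle between the x axis of att_l_mid and the x axis of pocket_l, either way round below 0.25 rad and angle between the z axis of att_l_mid and the z axis of pocket_l, either way round below 0.1 rad and horizontal distance between att_xl_mid and pocket_xl below 0.012 m and z of att_xl_mid in the frame of pocket_xl below 0.027 m and angle between the x axis of att_xl_mid and the x axis of pocket_xl, either way round below 0.25 rad and angle between the z axis of att_xl_mid and the z axis of pocket_xl, either way round below 0.1 rad and distance of each of coupler_mid, splitter_mid from where it was at the start of the episode below 0.03 m); the robot touches nothing.
It fails at once if an attenuator is dropped (falls free of the fingers faster than 0.8 m/s, as from more than 3 cm) ((linear speed of att_s above 0.8 m/s and contact force between the fingers and att_s below 0.01 N) or (linear speed of att_m above 0.8 m/s and contact force between the fingers and att_m below 0.01 N) or (linear speed of att_l above 0.8 m/s and contact force between the fingers and att_l below 0.01 N) or (linear speed of att_xl above 0.8 m/s and contact force between the fingers and att_xl below 0.01 N)).
It fails at once if the coupler is shifted by more than 3 cm (distance of coupler_mid from where it was at the start of the episode above 0.03 m).
It fails at once if the splitter is shifted by more than 3 cm (distance of splitter_mid from where it was at the start of the episode above 0.03 m).
It also fails if it takes over 109 s, if anything falls off the work surface, if the arm or the gripper's body presses on something with over 40 N, if the wrist force passes 120 N, or if a joint passes its speed limit or range.

## Working session

There is one attempt and no reset: what is moved stays moved. The work goes in short steps, Python scripts to look and compute and a tool call to move; the robot and the scene stay as the last step left them, time stands still between calls to the robot, and variables do not carry over. Pictures are saved under pics/ and viewed, about 12 in all and at most 16, crops included, and the job is handed in when it is done.

Besides the shell and the picture viewer there is one more tool, called after "Emit:" by a JSON object that holds its "name" and its "arguments", one argument or row to a line. arm_command: Moves the arm, as the interface text tells. Its arguments: {"type":"object","properties":{"commands":{"type":"array"}},"required":["commands"]}

```bash
mkdir -p pics; ls; python3 - <<'E'
from plant import *
import cv2,numpy as np
for n in("scene","top"):
    s=snapshot(n); cv2.imwrite(f"pics/{n}0.png",s["frame"]); print(n,s["fov_y"],s["cx"],s["cy"],[k for k in s]); print(np.round(s["world_to_cam"],4))
print(get_obs())
E
```

```text
pics
scene 56.37996512627845 320.50141893861934 193.55662883689396 ['frame', 'fov_y', 'cx', 'cy', 'world_to_cam']
[[-0.3078  0.9514 -0.0128  0.1952]
 [-0.5866 -0.1792  0.7898  0.2582]
 [ 0.7491  0.2506  0.6132 -1.2496]
 [ 0.      0.      0.      1.    ]]
top 48.66719535741507 321.3256237259378 198.43833390763263 ['frame', 'fov_y', 'cx', 'cy', 'world_to_cam']
[[-2.3500e-02 -9.9970e-01 -0.0000e+00 -3.4500e-02]
 [ 9.9870e-01 -2.3500e-02  4.6300e-02 -5.2440e-01]
 [-4.6300e-02  1.1000e-03  9.9890e-01 -1.1171e+00]
 [ 0.0000e+00  0.0000e+00  0.0000e+00  1.0000e+00]]
{'clock': 0.1, 'joint_pos': array([-5.89514870e+01,  2.05863378e+01,  6.38628619e-01, -1.71186133e-02,
       -7.01324835e+01, -1.65073672e+01]), 'qvel': array([ 0.00473369, -0.07950325,  0.06020112,  0.00502803,  0.05774973,
       -0.01561598]), 'tau': array([-1.72790085e-03, -5.84164488e+01,  2.93750203e+01,  7.01548666e+00,
        1.02288093e-02, -6.65445964e-05]), 'tool_pos': array([ 0.16935102, -0.6529774 ,  0.22572651]), 'orientation': array([  5.16110922,  89.918208  , 109.69642598]), 'force': array([-0.31168017,  0.55541181,  1.4298212 ]), 'moment': array([ 0.05605347,  0.0398014 , -0.00234097]), 'opening': 0.08759597142985259}
```

View pics/top0.png

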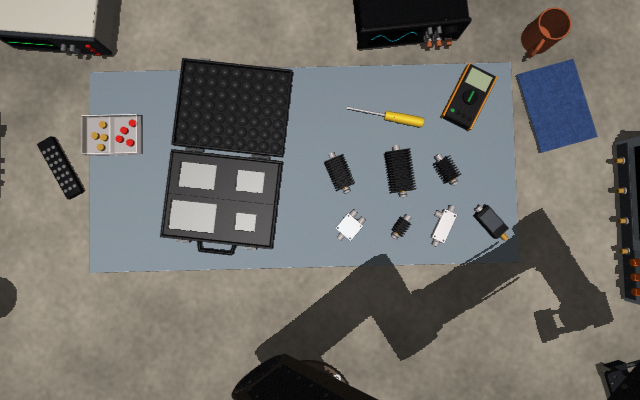

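View pics/scene0.png

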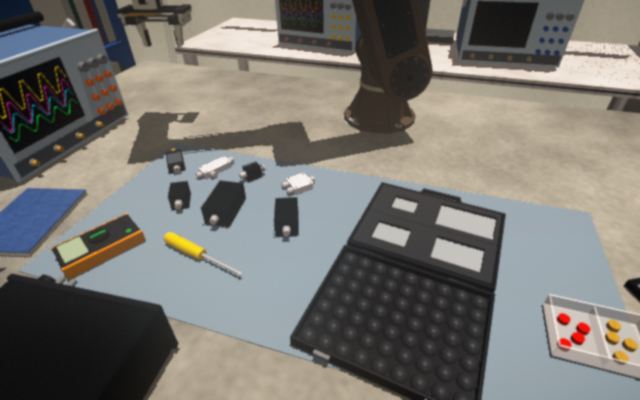

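```bash
python3 - <<'E'
import cv2
im=cv2.imread("pics/top0.png")
def crop(n,x0,y0,x1,y1,k):
    c=cv2.resize(im[y0:y1,x0:x1],None,fx=k,fy=k,interpolation=cv2.INTER_CUBIC)
    for x in range((x0//10+1)*10,x1,10):
        cv2.line(c,((x-x0)*k,0),((x-x0)*k,8 if x%50 else 20),(0,255,255),1)
        if x%20==0: cv2.putText(c,str(x),((x-x0)*k-10,30),0,.4,(0,0,255),1)
    for y in range((y0//10+1)*10,y1,10):
        cv2.line(c,(0,(y-y0)*k),(8,(y-y0)*k),(0,255,255),1)
        if y%20==0: cv2.putText(c,str(y),(10,(y-y0)*k+4),0,.4,(0,0,255),1)
    cv2.imwrite(f"pics/{n}.png",c)
crop("parts",315,140,525,250,3.8 and 3); crop("parts",315,138,475,248,5); crop("case",155,145,290,250,5)
E
```

```text
(no output)
```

View pics/parts.png

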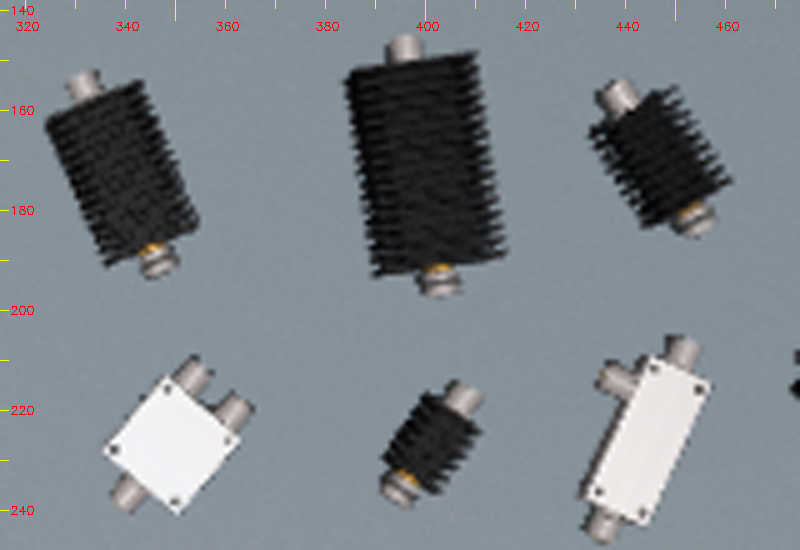

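View pics/case.png

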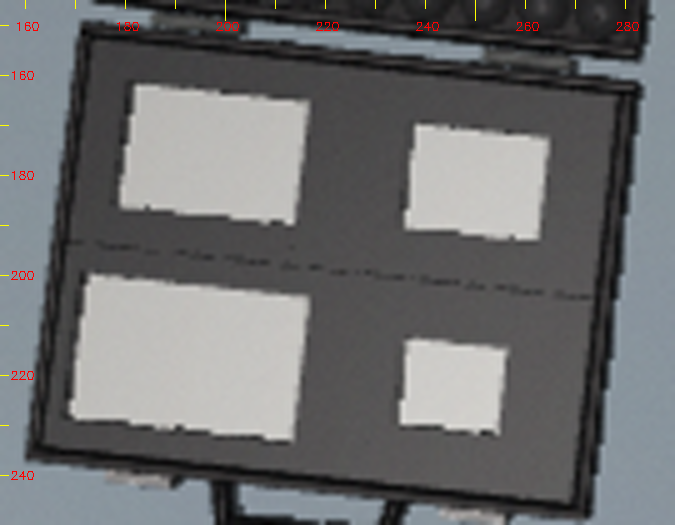

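```bash
cat > h.py <<'E'
import numpy as np,cv2
from scipy.spatial.transform import Rotation as Ro
from scipy.optimize import least_squares
def proj(s,P):
    P=np.atleast_2d(P); f=200/np.tan(np.radians(s["fov_y"]/2)); W=s["world_to_cam"]
    c=P@W[:3,:3].T+W[:3,3]; return np.c_[s["cx"]+f*c[:,0]/-c[:,2], s["cy"]-f*c[:,1]/-c[:,2]]
def place(M,p): # M local pts with absolute z, p=(x,y,deg)
    a=np.radians(p[2]); R=np.array([[np.cos(a),-np.sin(a)],[np.sin(a),np.cos(a)]])
    return np.c_[M[:,:2]@R.T+p[:2],M[:,2]]
def fit(s,M,px,a0):
    best=None
    for a in a0:
        r=least_squares(lambda p:(proj(s,place(M,p))-px).ravel()/1.,[.6,0,a],x_scale=[.1,.1,30])
        if best is None or r.cost<best.cost: best=r
    return best.x,np.sqrt(2*best.cost/len(px))
def rect(l,w,z): return np.array([[-l/2,w/2,z],[l/2,w/2,z],[l/2,-w/2,z],[-l/2,-w/2,z]])
def att(l,w,h,z0=0): return np.r_[rect(l,w,z0+h),[[-l/2-.015,0,z0+h/2],[l/2+.015,0,z0+h/2]]]
DIM=dict(s=(.038,.030,.036),m=(.056,.040,.040),l=(.078,.050,.044),xl=(.102,.060,.048))
PK=dict(s=(.052,.044),m=(.070,.054),l=(.092,.064),xl=(.116,.074))
E
cat > m.py <<'E'
from plant import *
from h import *
import json
s=snapshot("top"); sc=snapshot("scene")
# parts: corners in image clockwise order starting so that edge0-1 is the long one, then tip at -x, tip at +x
A=dict(l=[(324,162),(336,191),(355,183),(343.5,154),(331.5,152.5),(347,193)],
 xl=[(384,153),(390,193),(416,189),(410,148.5),(395.5,145),(403,197)],
 m=[(433,164),(443.5,183.5),(461,174.5),(450,155),(437.5,154.5),(455,185.5)],
 s=[(411,223.5),(402,236.5),(391.5,230),(400.5,215.5),(407.5,214.5),(394,239)])
# pockets: floor corners clockwise from top left
P=dict(l=[(181.5,162),(217,165.5),(214,189.5),(179,186.5)],m=[(238,170),(264.5,172.5),(263,193),(236,190.5)],
 xl=[(173,200),(217,204.5),(214,233),(169.5,228.5)],s=[(236.5,213),(256.5,215),(255,231.5),(235,229.5)])
out={};img=cv2.resize(s["frame"],None,fx=2,fy=2);im2=sc["frame"].copy()
for k in A:
    best=None
    for flip in(0,1):
        M=att(*DIM[k]); 
        if flip: M=M*[1,-1,1]
        p,e=fit(s,M,np.array(A[k],float),[0,90,180,270])
        if best is None or e<best[1]:best=(p,e,M)
    out["a"+k]=list(best[0]);print("att",k,np.round(best[0],4),"rms px",round(best[1],2))
    for im,ss,f in((img,s,2),(im2,sc,1)):
        cv2.polylines(im,[np.int32(proj(ss,place(best[2],best[0]))[:4]*f)],True,(0,255,255),1)
for k in P:
    best=None
    for flip in(0,1):
        M=rect(*PK[k],.0185)
        if flip: M=M*[1,-1,1]
        p,e=fit(s,M,np.array(P[k],float),[0,90,180,270])
        if best is None or e<best[1]:best=(p,e,M)
    out["p"+k]=list(best[0]);print("pkt",k,np.round(best[0],4),"rms px",round(best[1],2))
    for im,ss,f in((img,s,2),(im2,sc,1)):
        cv2.polylines(im,[np.int32(proj(ss,place(best[2],best[0]))[:4]*f)],True,(0,0,255),1)
json.dump(out,open("poses.json","w"))
cv2.imwrite("pics/ovs.png",cv2.resize(im2[140:290,130:530],None,fx=2,fy=2))
o=get_obs();R=Ro.from_euler('xyz',o["orientation"],degrees=True).as_matrix();print(np.round(R,3))
E
python3 m.py
```

```text
att l [ 5.861000e-01 -9.380000e-02 -1.597658e+02] rms px 0.59
att xl [  0.5865  -0.2442 186.7611] rms px 1.14
att m [  0.5879  -0.3633 206.9195] rms px 1.72
att s [  0.4476  -0.2449 146.9475] rms px 0.98
pkt l [  0.5881   0.2659 263.2305] rms px 0.54
pkt m [5.706000e-01 1.326000e-01 2.636402e+02] rms px 0.47
pkt xl [  0.485    0.2784 262.8622] rms px 0.69
pkt s [4.673000e-01 1.459000e-01 2.633468e+02] rms px 0.48
[[-0.    -0.968 -0.251]
 [ 0.001 -0.251  0.968]
 [-1.     0.     0.001]]
```

View pics/ovs.png

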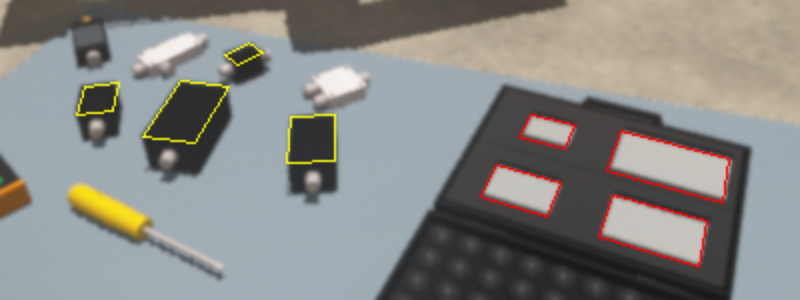

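```bash
cat > f.py <<'E'
from h import *
import json
from scipy.optimize import minimize
def silh(s,k,p0,z0=0,thr=75):
    l,w,h=DIM[k]; B=np.r_[rect(l,w,z0),rect(l,w,z0+h)]
    u=proj(s,place(B,p0)).mean(0).round().astype(int); r=40;K=6
    c=cv2.cvtColor(s["frame"],cv2.COLOR_BGR2GRAY)[u[1]-r:u[1]+r,u[0]-r:u[0]+r]
    c=cv2.resize(c,None,fx=K,fy=K,interpolation=cv2.INTER_CUBIC); m=(c<thr).astype(np.uint8)
    m=cv2.morphologyEx(m,cv2.MORPH_CLOSE,np.ones((9,9))); n,lab,st,_=cv2.connectedComponentsWithStats(m)
    q=lab[r*K,r*K]; m=(lab==q).astype(np.uint8)
    def mod(p):
        g=np.zeros_like(m); x=(proj(s,place(B,p))-(u-r)+.5)*K-.5
        cv2.fillConvexPoly(g,cv2.convexHull(np.int32(np.round(x*16))),1,shift=4); return g
    sc=np.array([1,1,200.])
    f=lambda q:np.mean(mod(q*sc)!=m)/m.mean()
    q=np.array(p0)/sc; b=minimize(f,q,method="Nelder-Mead",options=dict(initial_simplex=q+np.r_[np.zeros((1,3)),np.diag([.006,.006,.03])]))
    return b.x*sc,b.fun
if __name__=="__main__":
    from plant import *
    s=snapshot("top"); P=json.load(open("poses.json"))
    for k in DIM:
        p,e=silh(s,k,P["a"+k]); print(k,np.round(p,4),round(e,3)); P["a"+k]=list(p)
    json.dump(P,open("poses.json","w")); W=s["world_to_cam"]; print(-W[:3,:3].T@W[:3,3])
E
python3 f.py
```

```text
s [  0.4481  -0.2453 142.8498] 0.164
m [  0.59    -0.3651 211.0647] 0.139
l [ 5.877000e-01 -9.300000e-02 -1.582116e+02] 0.046
xl [  0.5881  -0.2452 187.1392] 0.069
[ 0.47120853 -0.04560924  1.14014705]
```

```bash
cat > go.py <<'E'
# usage: go.py x y z psi grip  -> rows ; '-' keeps a value
import sys
from plant import *
from h import *
o=get_obs(); R=Ro.from_euler('xyz',o["orientation"],degrees=True).as_matrix(); p=np.array(o["tool_pos"])
psi=np.degrees(np.arctan2(R[1,2],R[0,2]))
print("t",round(o["clock"],2),"tcp",np.round(p,4),"psi",round(psi,1),"tilt",np.round(np.degrees([R[0,0],R[1,0]]),2),"j6",round(o["joint_pos"][5],1),"open",round(o["opening"],4),"F",np.round(o["force"],1))
if len(sys.argv)>1:
    a=[None if v=='-' else float(v) for v in sys.argv[1:]]
    t=np.array([p[i] if a[i] is None else a[i] for i in range(3)])
    d=0 if a[3] is None else (a[3]-psi+180)%360-180
    n=int(max(1,np.ceil(np.linalg.norm(t-p)/.058),np.ceil(abs(d)/10.4)))
    for i in range(n):
        Ri=R@Ro.from_euler('x',-d*i/n,degrees=True).as_matrix()
        print([round(float(v)) for v in Ri.T@(t-p)/n*1000],round(-d/n,1),a[4])
E
python3 go.py 0.59 -0.365 0.13 119.5 70
```

```text
t 0.25 tcp [ 0.1694 -0.6532  0.2261] psi 104.5 tilt [-0.02  0.04] j6 -16.5 open 0.088 F [0.  0.1 0.9]
[11, -53, 19] -1.7 70.0
[11, -54, 18] -1.7 70.0
[11, -54, 16] -1.7 70.0
[11, -55, 15] -1.7 70.0
[11, -55, 13] -1.7 70.0
[11, -56, 11] -1.7 70.0
[11, -56, 10] -1.7 70.0
[11, -56, 8] -1.7 70.0
[11, -56, 6] -1.7 70.0
```

Emit:
{"name": "arm_command", "arguments": {
  "commands": [11, -53, 19, -1.7, 70, 11, -54, 18, -1.7, 70, 11, -54, 16, -1.7, 70, 11, -55, 15, -1.7, 70, 11, -55, 13, -1.7, 70]
}}

```text
clock: 0.88
tool_pos: [0.4055, -0.4909, 0.1697]
orientation: [168.2, 90.0, -78.9]
force: [0.6, -1.2, -0.3]
opening: 0.0613
```

Emit:
{"name": "arm_command", "arguments": {
  "commands": [11, -56, 11, -1.7, 70, 11, -56, 10, -1.7, 70, 11, -56, 8, -1.7, 70, 11, -56, 6, -1.7, 70]
}}

```text
clock: 1.38
tool_pos: [0.5985, -0.3576, 0.1246]
orientation: [-179.9, 89.9, -60.0]
force: [0.1, -1.6, 0.7]
opening: 0.0612
```

```bash
python3 go.py 0.59 -0.365 0.06 119.5 70
```

```text
t 1.38 tcp [ 0.5985 -0.3576  0.1246] psi 119.9 tilt [ 0.05 -0.08] j6 -45.2 open 0.0612 F [ 0.1 -1.6  0.7]
[32, 6, -1] 0.2 70.0
[32, 6, -1] 0.2 70.0
```

Emit:
{"name": "arm_command", "arguments": {
  "commands": [32, 6, -1, 0, 70, 32, 6, -1, 0, 70]
}}

```text
clock: 1.62
tool_pos: [0.5948, -0.3623, 0.0602]
orientation: [-151.6, 89.7, -31.2]
force: [0.0, -0.6, -0.7]
opening: 0.0613
```

```bash
sed -i 's/"j6",round(o\["joint_pos"\]\[5\],1)/"j",np.round(o["joint_pos"],0)/' go.py; python3 go.py 0.59 -0.365 0.012 119.5 70
```

```text
t 1.62 tcp [ 0.5948 -0.3623  0.0602] psi 120.3 tilt [ 0.27 -0.16] j [-15.  30.  -8.   0. -52. -44.] open 0.0613 F [ 0.  -0.6 -0.7]
[48, 6, 0] 0.8 70.0
```

Emit:
{"name": "arm_command", "arguments": {
  "commands": [10, 5, 0, 0.8, 70, 38, 1, 0, 0, 70, 0, 0, 0, 0, 70]
}}

```text
clock: 2.0
tool_pos: [0.5881, -0.3655, 0.0098]
orientation: [-178.5, 89.9, -59.1]
force: [-0.3, 0.4, 0.8]
opening: 0.0616
```

```bash
python3 go.py 0.59 -0.365 0.012 119.5 70; python3 - <<'E'
from plant import *
import cv2
for n in("top","scene"):
    s=snapshot(n)["frame"]
    c=s[130:240,380:500] if n=="top" else s[100:250,110:310]
    cv2.imwrite(f"pics/g_{n}.png",cv2.resize(c,None,fx=4,fy=4,interpolation=2))
E
```

```text
t 2.0 tcp [ 0.5881 -0.3655  0.0098] psi 119.4 tilt [ 0.07 -0.11] j [-16.  33. -10.   0. -47. -45.] open 0.0616 F [-0.3  0.4  0.8]
[-2, -2, 0] -0.1 70.0
```

View pics/g_scene.png

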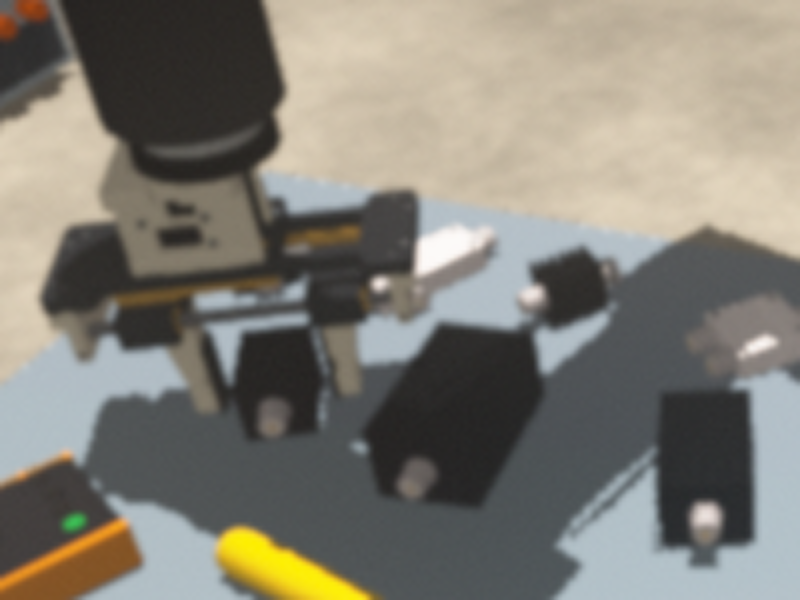

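The fingers straddle M (part at about 275,385; fingers at 205 and 345), with clear gaps on both sides. Closing.

Emit:
{"name": "arm_command", "arguments": {
  "commands": [-2, 0, 0, 0, 0, 0, 0, 0, 0, 0, 0, 0, 0, 0, 0, 0, 0, 0, 0, 0]
}}

```text
clock: 2.6
tool_pos: [0.5935, -0.3676, 0.0211]
orientation: [-146.6, 89.1, -27.1]
force: [0.5, 0.0, -2.3]
opening: 0.04
```

Emit:
{"name": "arm_command", "arguments": {
  "commands": [-20, 0, 0, 0, 0, -40, 0, 0, 0, 0, -50, 0, 0, 0, 0, 0, 0, 0, 0, 0]
}}

```text
clock: 3.1
tool_pos: [0.5918, -0.3671, 0.1373]
orientation: [-149.9, 89.1, -30.4]
force: [0.3, 0.3, -2.5]
opening: 0.0395
```

```bash
python3 go.py 0.5706 0.1326 0.125 173.6 0
```

```text
t 3.1 tcp [ 0.5918 -0.3671  0.1373] psi 119.5 tilt [ 0.75 -0.44] j [-16.  25.  -4.   0. -60. -45.] open 0.0395 F [ 0.3  0.3 -2.5]
[1, -25, 49] -6.0 0.0
[1, -30, 47] -6.0 0.0
[1, -35, 43] -6.0 0.0
[1, -39, 39] -6.0 0.0
[1, -43, 35] -6.0 0.0
[1, -47, 30] -6.0 0.0
[1, -50, 25] -6.0 0.0
[1, -52, 20] -6.0 0.0
[1, -54, 14] -6.0 0.0
```

Emit:
{"name": "arm_command", "arguments": {
  "commands": [0, -25, 49, -6, 0, 0, -30, 47, -6, 0, 0, -35, 43, -6, 0, 0, -39, 39, -6, 0, 0, -43, 35, -6, 0]
}}

```text
clock: 3.72
tool_pos: [0.5769, -0.0869, 0.1372]
orientation: [-177.9, 89.0, -27.8]
force: [1.7, 0.0, -2.5]
opening: 0.0398
```

Emit:
{"name": "arm_command", "arguments": {
  "commands": [0, -47, 30, -6, 0, 0, -50, 25, -6, 0, 0, -52, 20, -6, 0, 0, -40, 10, -4, 0, 0, 0, 0, 0, 0]
}}

```text
clock: 4.35
tool_pos: [0.564, 0.1318, 0.1377]
orientation: [164.8, 89.0, -22.1]
force: [-0.2, -0.0, -2.6]
opening: 0.04
```

```bash
python3 go.py 0.5706 0.1326 0.06 173.6 0
```

```text
t 4.35 tcp [0.564  0.1318 0.1377] psi 173.1 tilt [ 0.97 -0.39] j [ 33.  15. -20.   1. -54. -41.] open 0.04 F [-0.2 -0.  -2.6]
[39, -1, -3] -0.2 0.0
[39, -1, -3] -0.2 0.0
```

Emit:
{"name": "arm_command", "arguments": {
  "commands": [39, -1, -3, 0, 0, 39, -1, -3, 0, 0, 0, 0, 0, 0, 0]
}}

```text
clock: 4.72
tool_pos: [0.5717, 0.1322, 0.06]
orientation: [168.5, 88.9, -18.4]
force: [-0.3, -0.2, -1.6]
opening: 0.0396
```

```bash
python3 go.py 0.5706 0.1326 0.045 173.6 0; python3 - <<'E'
from plant import *
import cv2
s=snapshot("scene")["frame"]; cv2.imwrite("pics/p1.png",cv2.resize(s[150:300,310:510],None,fx=4,fy=4,interpolation=2))
E
```

```text
t 4.72 tcp [0.5717 0.1322 0.06  ] psi 173.1 tilt [ 1.05 -0.35] j [ 33.  21. -24.   1. -45. -40.] open 0.0396 F [-0.3 -0.2 -1.6]
[15, 0, 1] -0.5 0.0
```

View pics/p1.png

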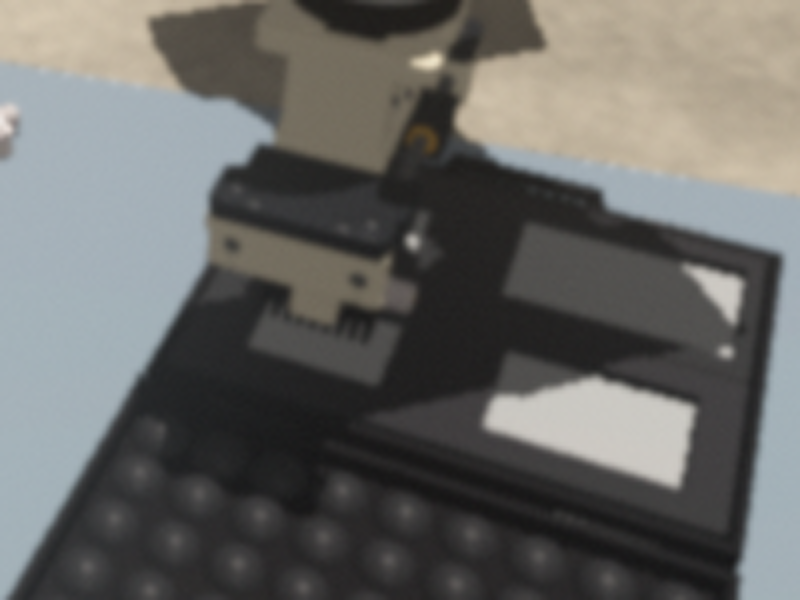

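```bash
python3 - <<'E'
from plant import *
from h import *
s=snapshot("scene")
for z in(.03,.035,.04,.045,.05,.055): print(z,[ [round(float(v),1) for v in (q-[310,150])*4] for q in proj(s,place(rect(.056,.04,z),(.5717,.1322,263.1)))])
E
```

```text
0.03 [[365.3, 364.9], [258.1, 333.0], [281.9, 285.1], [385.8, 314.6]]
0.035 [[366.5, 357.7], [258.9, 325.9], [282.8, 278.1], [387.0, 307.5]]
0.04 [[367.7, 350.5], [259.6, 318.7], [283.6, 271.0], [388.2, 300.4]]
0.045 [[368.9, 343.2], [260.4, 311.5], [284.4, 263.9], [389.5, 293.2]]
0.05 [[370.2, 335.9], [261.1, 304.3], [285.2, 256.7], [390.8, 285.9]]
0.055 [[371.4, 328.5], [261.9, 296.9], [286.1, 249.4], [392.1, 278.6]]
```

M in the hand: its lower edge at (268,305)–(370,338) fits an underside about 12 mm below the TCP, centred on the fingers. So the final TCP is about z=0.027.

Emit:
{"name": "arm_command", "arguments": {
  "commands": [18, 0, 1, -0.5, 0, 10, 0, 0, 0, 0, 4, 0, 0, 0, 0]
}}

```text
clock: 5.2
tool_pos: [0.5771, 0.1342, 0.0365]
orientation: [-173.5, 88.2, 0.2]
force: [0.2, 0.6, -3.1]
opening: 0.0396
```

```bash
python3 go.py 0.5706 0.1326 0.026 173.6 0
```

```text
t 5.2 tcp [0.5771 0.1342 0.0365] psi 173.6 tilt [1.81 0.01] j [ 33.  23. -25.   1. -41. -40.] open 0.0396 F [ 0.2  0.6 -3.1]
[10, 2, 7] 0.0 0.0
```

Emit:
{"name": "arm_command", "arguments": {
  "commands": [12, 1, 7, 0, 0]
}}

```text
clock: 5.32
tool_pos: [0.5778, 0.1359, 0.0311]
orientation: [-169.8, 87.4, 4.1]
force: [6.7, -9.1, 49.1]
opening: 0.0404
```

```bash
python3 go.py 0.5706 0.1326 0.026 173.6 0
```

```text
t 5.33 tcp [0.5778 0.1359 0.0311] psi 173.9 tilt [2.59 0.19] j [ 33.  23. -26.   2. -39. -41.] open 0.0404 F [ 6.7 -9.1 49.1]
[5, 4, 7] 0.3 0.0
```

Emit:
{"name": "arm_command", "arguments": {
  "commands": [-12, 3, 9, 0, 0, 0, 0, 0, 0, 0]
}}

```text
clock: 5.58
tool_pos: [0.5698, 0.1345, 0.046]
orientation: [-167.5, 87.1, 6.4]
force: [0.2, -0.3, -2.7]
opening: 0.0403
```

```bash
python3 go.py 0.5706 0.1326 0.027 173.6 0
```

```text
t 5.58 tcp [0.5698 0.1345 0.046 ] psi 173.9 tilt [2.88 0.32] j [ 33.  21. -27.   2. -40. -41.] open 0.0403 F [ 0.2 -0.3 -2.7]
[19, 2, 0] 0.3 0.0
```

Emit:
{"name": "arm_command", "arguments": {
  "commands": [19, 1, 1, 0, 0, 0, 0, 0, 0, 0]
}}

```text
clock: 5.82
tool_pos: [0.5712, 0.1348, 0.0287]
orientation: [-165.8, 86.9, 8.1]
force: [0.2, 0.4, -1.9]
opening: 0.0408
```

```bash
python3 go.py 0.5706 0.1326 0.027 173.6 0; python3 - <<'E'
from plant import *
import cv2
s=snapshot("scene")["frame"]; cv2.imwrite("pics/p2.png",cv2.resize(s[190:270,350:450],None,fx=6,fy=6,interpolation=2))
E
```

```text
t 5.83 tcp [0.5712 0.1348 0.0287] psi 173.9 tilt [3.1  0.44] j [ 33.  22. -28.   2. -37. -41.] open 0.0408 F [ 0.2  0.4 -1.9]
[2, 2, 0] 0.3 0.0
```

View pics/p2.png

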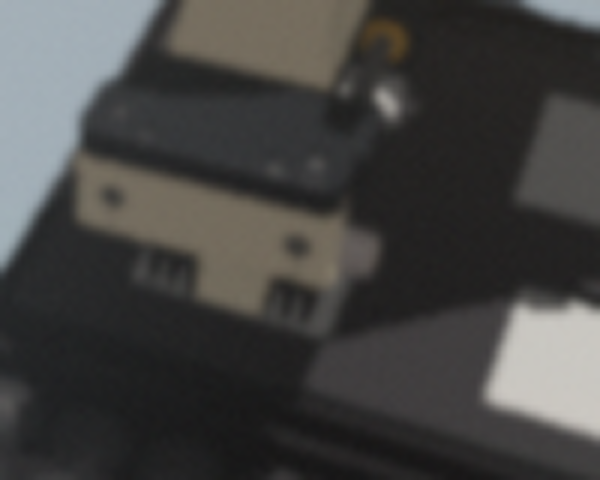

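M sits inside the pocket outline with only its weight on the wrist. I'll lower it another 3 mm and release.

Emit:
{"name": "arm_command", "arguments": {
  "commands": [4, 0, 0, 0, 0, 0, 0, 0, 0, 62, 0, 0, 0, 0, 62]
}}

```text
clock: 6.25
tool_pos: [0.5723, 0.1354, 0.0281]
orientation: [-166.0, 86.8, 8.0]
force: [-0.3, 0.5, 0.8]
opening: 0.0525
```

Emit:
{"name": "arm_command", "arguments": {
  "commands": [-40, 0, 0, 0, 62, -60, 0, 0, 0, 80]
}}

```text
clock: 6.5
tool_pos: [0.5638, 0.1331, 0.1243]
orientation: [-171.1, 87.4, 2.9]
force: [1.7, 1.7, 0.3]
opening: 0.0596
```

```bash
python3 go.py 0.40 -0.05 0.13 100 80
```

```text
t 6.5 tcp [0.5638 0.1331 0.1243] psi 174.0 tilt [2.64 0.13] j [ 34.  15. -22.   2. -50. -41.] open 0.0596 F [1.7 1.7 0.3]
[-2, 25, 18] 9.2 80.0
[-2, 27, 14] 9.2 80.0
[-2, 29, 9] 9.2 80.0
[-2, 30, 4] 9.2 80.0
[-2, 31, -1] 9.2 80.0
[-2, 30, -6] 9.2 80.0
[-2, 29, -10] 9.2 80.0
[-2, 27, -15] 9.2 80.0
```

```bash
python3 go.py 0.5877 -0.093 0.12 112 90
```

```text
t 6.5 tcp [0.5638 0.1331 0.1243] psi 174.0 tilt [2.64 0.13] j [ 34.  15. -22.   2. -50. -41.] open 0.0596 F [1.7 1.7 0.3]
[1, 37, -8] 10.3 90.0
[1, 35, -14] 10.3 90.0
[1, 32, -20] 10.3 90.0
[1, 28, -26] 10.3 90.0
[1, 23, -30] 10.3 90.0
[1, 17, -34] 10.3 90.0
```

Emit:
{"name": "arm_command", "arguments": {
  "commands": [1, 37, -8, 10.3, 90, 1, 35, -14, 10.3, 90, 1, 32, -20, 10.3, 90, 1, 28, -26, 10.3, 90, 1, 23, -30, 10.3, 90]
}}

```text
clock: 7.12
tool_pos: [0.5851, -0.0565, 0.1237]
orientation: [-114.1, 86.8, 7.1]
force: [0.3, -0.6, 0.2]
opening: 0.0787
```

Emit:
{"name": "arm_command", "arguments": {
  "commands": [1, 17, -34, 10.3, 90, 0, 0, 0, 0, 90]
}}

```text
clock: 7.38
tool_pos: [0.5879, -0.0979, 0.1214]
orientation: [-103.3, 86.9, 7.0]
force: [0.9, -0.2, 0.5]
opening: 0.079
```

```bash
python3 go.py 0.5877 -0.093 0.06 112 90; python3 - <<'E'
from plant import *
import cv2
s=snapshot("top")["frame"]; cv2.imwrite("pics/m1.png",cv2.resize(s[140:260,150:290],None,fx=5,fy=5,interpolation=2))
E
```

```text
t 7.38 tcp [ 0.5879 -0.0979  0.1214] psi 110.3 tilt [3.06 0.37] j [  9.  17. -20.   0. -50. -79.] open 0.079 F [ 0.9 -0.2  0.5]
[31, 1, 3] -0.9 90.0
[31, 1, 3] -0.9 90.0
```

View pics/m1.png

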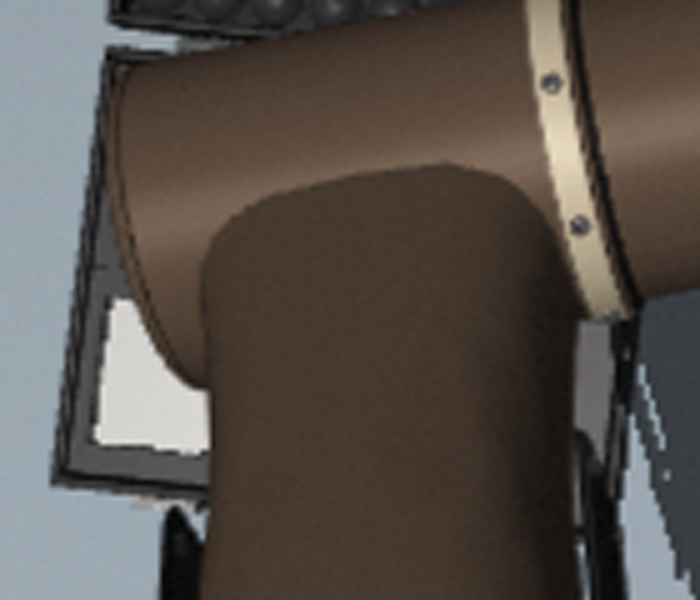

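Emit:
{"name": "arm_command", "arguments": {
  "commands": [31, 1, 3, -0.9, 90, 31, 1, 3, -0.9, 90]
}}

```text
clock: 7.68
tool_pos: [0.5896, -0.0903, 0.0604]
orientation: [-105.4, 86.6, 7.1]
force: [-0.1, 0.6, -0.0]
opening: 0.0791
```

```bash
python3 go.py 0.5877 -0.093 0.012 112 90;python3 - <<'E'
from plant import *
import cv2
s=snapshot("scene")["frame"]; cv2.imwrite("pics/l1.png",cv2.resize(s[130:260,200:520],None,fx=2.5,fy=2.5,interpolation=2))
E
```

```text
t 7.67 tcp [ 0.5896 -0.0903  0.0604] psi 112.5 tilt [3.4  0.42] j [ 10.  21. -24.   0. -42. -78.] open 0.0791 F [-0.1  0.6 -0. ]
[48, 6, -1] 0.5 90.0
```

View pics/l1.png

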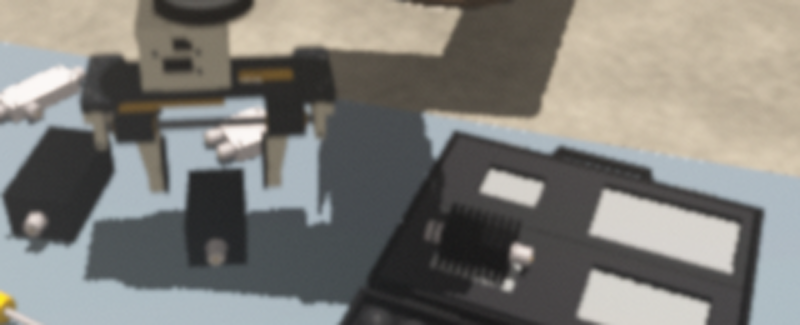

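M (480,240) lies in its pocket. The jaws straddle L, with fingers at 155 and 272 and the part at 215. Descend and grip.

Emit:
{"name": "arm_command", "arguments": {
  "commands": [48, 5, -1, 0, 90, 1, 1, 0, 0, 0, 1, 0, 0, 0, 0, 1, 0, 0, 0, 0]
}}

```text
clock: 8.22
tool_pos: [0.5879, -0.0902, 0.0072]
orientation: [-105.8, 86.7, 7.2]
force: [1.2, -2.4, -0.1]
opening: 0.0542
```

```bash
python3 go.py
```

```text
t 8.22 tcp [ 0.5879 -0.0902  0.0072] psi 112.9 tilt [3.32 0.42] j [ 10.  25. -27.   0. -35. -77.] open 0.0542 F [ 1.2 -2.4 -0.1]
```

Emit:
{"name": "arm_command", "arguments": {
  "commands": [-6, 0, 0, 0, 66, 0, 0, 0, 0, 0, 0, 0, 0, 0, 0, 0, 0, 0, 0, 0]
}}

```text
clock: 8.72
tool_pos: [0.5878, -0.0902, 0.0154]
orientation: [-105.5, 86.5, 7.5]
force: [0.8, -1.0, -2.5]
opening: 0.0495
```

```bash
python3 go.py
```

```text
t 8.72 tcp [ 0.5878 -0.0902  0.0154] psi 112.9 tilt [3.42 0.45] j [ 10.  24. -27.   0. -36. -77.] open 0.0495 F [ 0.8 -1.  -2.5]
```

Emit:
{"name": "arm_command", "arguments": {
  "commands": [-15, 0, 0, 0, 0, -50, 0, 0, 0, 0, -50, 0, 0, 0, 0]
}}

```text
clock: 9.1
tool_pos: [0.5762, -0.0915, 0.1287]
orientation: [-104.8, 87.3, 8.1]
force: [1.2, 0.1, -3.8]
opening: 0.0496
```

```bash
python3 go.py 0.586 0.266 0.13 173.2 0
```

```text
t 9.1 tcp [ 0.5762 -0.0915  0.1287] psi 112.9 tilt [2.67 0.38] j [ 10.  15. -21.   0. -51. -77.] open 0.0496 F [ 1.2  0.1 -3.8]
[0, -21, 47] -8.6 0.0
[0, -28, 43] -8.6 0.0
[0, -34, 38] -8.6 0.0
[0, -39, 33] -8.6 0.0
[0, -44, 26] -8.6 0.0
[0, -47, 20] -8.6 0.0
[0, -50, 12] -8.6 0.0
```

Emit:
{"name": "arm_command", "arguments": {
  "commands": [0, -21, 47, -8.6, 0, 0, -28, 43, -8.6, 0, 0, -34, 38, -8.6, 0, 0, -39, 33, -8.6, 0, 0, -44, 26, -8.6, 0]
}}

```text
clock: 9.72
tool_pos: [0.5817, 0.1678, 0.14]
orientation: [-147.9, 86.8, 8.9]
force: [0.6, -0.6, -3.9]
opening: 0.0498
```

Emit:
{"name": "arm_command", "arguments": {
  "commands": [0, -47, 20, -8.6, 0, 0, -42, 8, -7, 0, 0, 0, 0, 0, 0]
}}

```text
clock: 10.1
tool_pos: [0.5825, 0.2676, 0.1424]
orientation: [-164.0, 86.9, 9.3]
force: [-0.8, -0.8, -4.7]
opening: 0.0497
```

```bash
python3 go.py 0.586 0.266 0.06 173.2 0
```

```text
t 10.1 tcp [0.5825 0.2676 0.1424] psi 173.2 tilt [3.07 0.5 ] j [ 43.  19. -14.   2. -54. -51.] open 0.0497 F [-0.8 -0.8 -4.7]
[41, 1, 0] 0.0 0.0
[41, 1, 0] 0.0 0.0
```

Emit:
{"name": "arm_command", "arguments": {
  "commands": [41, 1, 0, 0, 0, 41, 1, 0, 0, 0]
}}

```text
clock: 10.35
tool_pos: [0.588, 0.268, 0.0635]
orientation: [-160.7, 86.6, 12.6]
force: [0.5, 0.6, -4.0]
opening: 0.05
```

```bash
cat > look.py <<'E'
# overlay: look.py name key dz : wireframe of part under TCP, and pocket
import sys,json
from plant import *
from h import *
n,k,dz=sys.argv[1],sys.argv[2],float(sys.argv[3]); s=snapshot("scene"); o=get_obs(); P=json.load(open("poses.json"))
R=Ro.from_euler('xyz',o["orientation"],degrees=True).as_matrix(); psi=np.degrees(np.arctan2(R[1,2],R[0,2])); p=o["tool_pos"]
l,w,h=DIM[k]; u=proj(s,place(rect(l,w,p[2]-dz),(p[0],p[1],psi+90))); q=proj(s,place(rect(*PK[k],.022),P["p"+k]))
c=u.mean(0); x0=int(c[0]-65);y0=int(c[1]-50); I=cv2.resize(s["frame"][y0:y0+100,x0:x0+130],None,fx=6,fy=6,interpolation=2)
for a,col in((u,(0,255,255)),(q,(0,0,255))): cv2.polylines(I,[np.int32((a-[x0,y0]+.5)*6)],True,col,1)
cv2.imwrite(f"pics/{n}.png",I)
E
python3 go.py 0.588 0.266 0.029 173.2 0; python3 look.py l2 l .014
```

```text
t 10.35 tcp [0.588  0.268  0.0635] psi 173.2 tilt [3.36 0.75] j [ 43.  24. -18.   2. -45. -51.] open 0.05 F [ 0.5  0.6 -4. ]
[34, 3, 2] 0.0 0.0
```

View pics/l2.png

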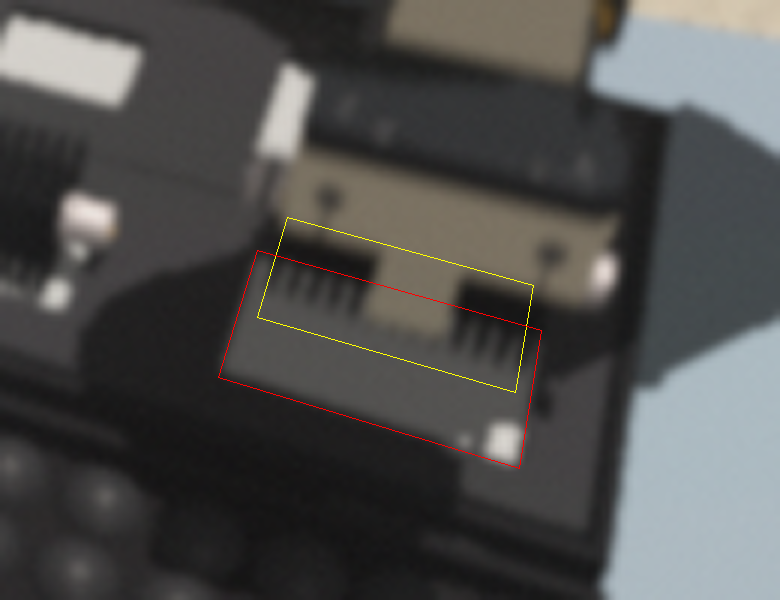

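Emit:
{"name": "arm_command", "arguments": {
  "commands": [31, 3, 2, 0, 0]
}}

```text
clock: 10.52
tool_pos: [0.5867, 0.2641, 0.0286]
orientation: [-162.3, 86.7, 11.0]
force: [24.1, -2.2, 32.7]
opening: 0.0509
```

```bash
python3 go.py 0.588 0.266 0.029 173.2 0; python3 look.py l3 l .014
```

```text
t 10.53 tcp [0.5867 0.2641 0.0286] psi 173.2 tilt [3.21 0.62] j [ 43.  26. -20.   3. -41. -51.] open 0.0509 F [24.1 -2.2 32.7]
[0, -2, -1] -0.0 0.0
```

View pics/l3.png

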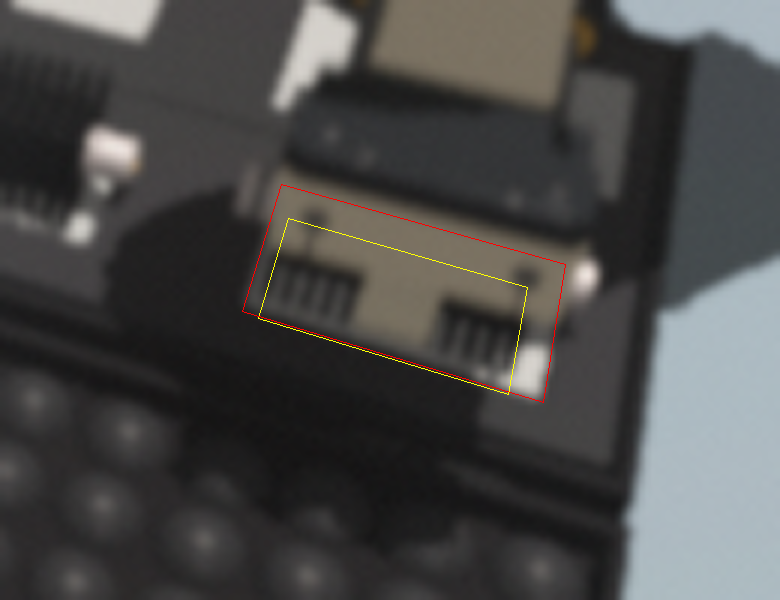

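Contact is 33 N up and +24 N in x. The teeth (265,305)–(500,365) leave floor showing in front and at the right of the pocket, so the part sits toward −x/−y. I'll lift, shift and lower again.

Emit:
{"name": "arm_command", "arguments": {
  "commands": [-10, -3, -4, 0, 0]
}}

```text
clock: 10.7
tool_pos: [0.5902, 0.2652, 0.0376]
orientation: [-164.2, 86.8, 9.0]
force: [-0.1, 0.6, -4.0]
opening: 0.0508
```

```bash
python3 go.py 0.591 0.2675 0.029 173.2 0
```

```text
t 10.7 tcp [0.5902 0.2652 0.0376] psi 173.1 tilt [3.12 0.49] j [ 42.  26. -19.   3. -42. -51.] open 0.0508 F [-0.1  0.6 -4. ]
[9, -2, 0] -0.1 0.0
```

Emit:
{"name": "arm_command", "arguments": {
  "commands": [9, -2, 0, 0, 0]
}}

```text
clock: 10.82
tool_pos: [0.5925, 0.2681, 0.0311]
orientation: [-162.4, 86.6, 10.8]
force: [0.8, 0.6, -4.1]
opening: 0.0507
```

```bash
python3 go.py 0.591 0.2675 0.029 173.2 0
```

```text
t 10.82 tcp [0.5925 0.2681 0.0311] psi 173.1 tilt [3.3  0.63] j [ 43.  27. -19.   3. -41. -51.] open 0.0507 F [ 0.8  0.6 -4.1]
[2, 1, 2] -0.1 0.0
```

Emit:
{"name": "arm_command", "arguments": {
  "commands": [5, 0, 1, 0, 0]
}}

```text
clock: 10.95
tool_pos: [0.5915, 0.2678, 0.0267]
orientation: [-162.9, 86.7, 10.2]
force: [-9.6, -3.4, 25.0]
opening: 0.0506
```

```bash
python3 go.py
```

```text
t 10.95 tcp [0.5915 0.2678 0.0267] psi 173.1 tilt [3.28 0.59] j [ 43.  27. -20.   3. -41. -52.] open 0.0506 F [-9.6 -3.4 25. ]
```

Emit:
{"name": "arm_command", "arguments": {
  "commands": [0, 0, 0, 0, 72, 0, 0, 0, 0, 72, 0, 0, 0, 0, 72]
}}

```text
clock: 11.32
tool_pos: [0.5921, 0.2681, 0.0279]
orientation: [-162.4, 86.6, 10.7]
force: [1.3, -0.6, -0.7]
opening: 0.0629
```

Emit:
{"name": "arm_command", "arguments": {
  "commands": [-45, 0, 0, 0, 72, -60, 0, 0, 0, 100]
}}

```text
clock: 11.58
tool_pos: [0.5831, 0.2648, 0.129]
orientation: [-168.4, 87.1, 4.7]
force: [0.8, 1.1, 0.8]
opening: 0.0681
```

```bash
python3 go.py 0.588 -0.245 0.125 97 100; python3 look.py l4 l .1
```

```text
t 11.57 tcp [0.5831 0.2648 0.129 ] psi 173.1 tilt [2.86 0.24] j [ 43.  20. -15.   2. -53. -51.] open 0.0681 F [0.8 1.1 0.8]
[0, 56, -7] 8.5 100.0
[0, 54, -15] 8.5 100.0
[0, 52, -23] 8.5 100.0
[0, 48, -31] 8.5 100.0
[0, 43, -37] 8.5 100.0
[0, 37, -43] 8.5 100.0
[0, 30, -48] 8.5 100.0
[0, 22, -52] 8.5 100.0
[0, 15, -55] 8.5 100.0
```

View pics/l4.png

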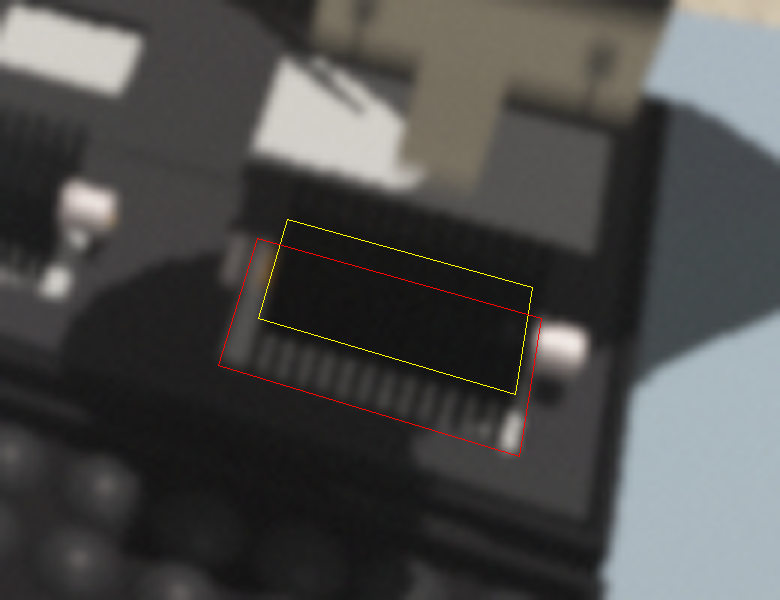

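L lies in its pocket with margin all round. Next is XL.

Emit:
{"name": "arm_command", "arguments": {
  "commands": [0, 56, -7, 8.5, 100, 0, 54, -15, 8.5, 100, 0, 52, -23, 8.5, 100, 0, 48, -31, 8.5, 100, 0, 43, -37, 8.5, 100]
}}

```text
clock: 12.25
tool_pos: [0.5879, -0.0183, 0.1381]
orientation: [-117.0, 86.0, 12.8]
force: [1.2, -0.0, -0.4]
opening: 0.0872
```

Emit:
{"name": "arm_command", "arguments": {
  "commands": [0, 37, -43, 8.5, 100, 0, 30, -48, 8.5, 100, 0, 22, -52, 8.5, 100, 0, 10, -42, 8.0, 100]
}}

```text
clock: 12.75
tool_pos: [0.5848, -0.2387, 0.1345]
orientation: [-82.6, 85.9, 12.6]
force: [1.4, 1.5, -0.1]
opening: 0.0875
```

```bash
python3 go.py 0.588 -0.245 0.07 97 100
```

```text
t 12.75 tcp [ 0.5848 -0.2387  0.1345] psi 95.2 tilt [4.01 0.89] j [ -5.  19. -14.  -2. -53. -79.] open 0.0875 F [ 1.4  1.5 -0.1]
[32, 1, -4] -0.9 100.0
[32, 1, -4] -0.9 100.0
```

Emit:
{"name": "arm_command", "arguments": {
  "commands": [32, 1, -5, -0.9, 100, 33, 1, -5, -0.9, 100]
}}

```text
clock: 13.0
tool_pos: [0.5899, -0.2523, 0.0703]
orientation: [-86.2, 85.6, 10.4]
force: [0.6, 1.0, 0.5]
opening: 0.0871
```

```bash
python3 go.py 0.588 -0.245 0.012 97 100; python3 look.py x1 xl 0.07
```

```text
t 13.0 tcp [ 0.5899 -0.2523  0.0703] psi 96.6 tilt [4.36 0.8 ] j [ -7.  23. -17.  -2. -45. -76.] open 0.0871 F [0.6 1.  0.5]
[29, 3, 4] -0.2 100.0
[29, 3, 4] -0.2 100.0
```

View pics/x1.png

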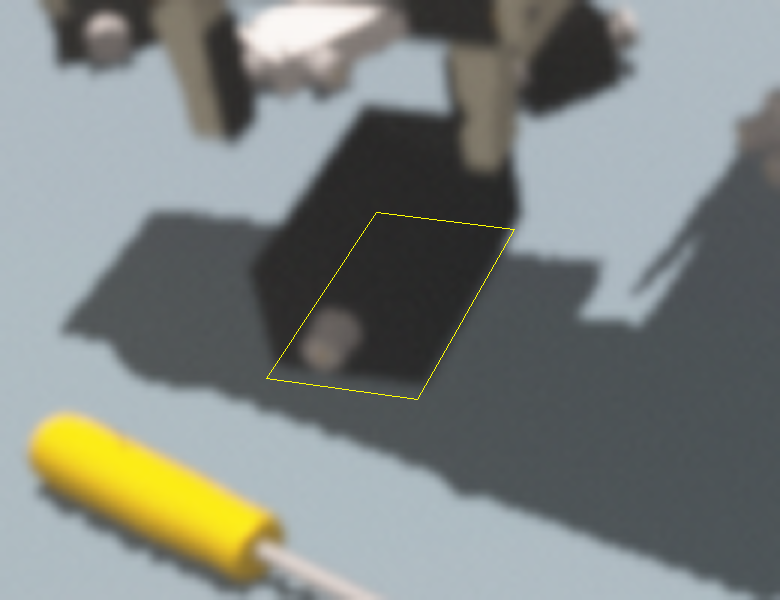

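XL's front base edge (275,370)–(425,385) lies within 3 mm of the overlay, so its pose is confirmed. Descending with a small +y correction.

Emit:
{"name": "arm_command", "arguments": {
  "commands": [29, 3, 5, 0, 100, 29, 3, 2, 0, 100, 0, 0, 0, 0, 0, 0, 0, 0, 0, 0]
}}

```text
clock: 13.55
tool_pos: [0.5858, -0.2449, 0.0074]
orientation: [-84.8, 85.9, 11.8]
force: [0.8, -0.2, 0.5]
opening: 0.0731
```

```bash
python3 go.py 0.588 -0.245 0.012 97 100
```

```text
t 13.55 tcp [ 0.5858 -0.2449  0.0074] psi 96.6 tilt [4.03 0.84] j [ -6.  27. -21.  -2. -38. -76.] open 0.0731 F [ 0.8 -0.2  0.5]
[-4, -2, 0] -0.4 100.0
```

Emit:
{"name": "arm_command", "arguments": {
  "commands": [-7, -2, 0, 0, 0, 0, 0, 0, 0, 0, 0, 0, 0, 0, 0, 0, 0, 0, 0, 0]
}}

```text
clock: 14.05
tool_pos: [0.5877, -0.2445, 0.0172]
orientation: [-84.8, 85.8, 11.8]
force: [0.6, -0.5, -5.4]
opening: 0.0598
```

Emit:
{"name": "arm_command", "arguments": {
  "commands": [-15, 0, 0, 0, 0, -50, 0, 0, 0, 0, -55, 0, 0, 0, 0]
}}

```text
clock: 14.42
tool_pos: [0.5745, -0.2454, 0.1351]
orientation: [-80.1, 86.5, 16.5]
force: [0.9, -0.0, -4.9]
opening: 0.06
```

```bash
python3 go.py 0.485 0.278 0.14 172.9 0
```

```text
t 14.43 tcp [ 0.5745 -0.2454  0.1351] psi 96.5 tilt [3.4 1. ] j [ -6.  18. -15.  -2. -54. -76.] open 0.06 F [ 0.9 -0.  -4.9]
[0, 3, 53] -7.6 0.0
[0, -4, 53] -7.6 0.0
[0, -11, 52] -7.6 0.0
[0, -18, 50] -7.6 0.0
[0, -24, 47] -7.6 0.0
[0, -30, 43] -7.6 0.0
[0, -36, 39] -7.6 0.0
[0, -41, 34] -7.6 0.0
[0, -45, 28] -7.6 0.0
[0, -48, 22] -7.6 0.0
```

Emit:
{"name": "arm_command", "arguments": {
  "commands": [0, 3, 53, -7.6, 0, 0, -4, 53, -7.6, 0, 0, -11, 52, -7.6, 0, 0, -18, 50, -7.6, 0, 0, -24, 47, -7.6, 0]
}}

```text
clock: 15.05
tool_pos: [0.5292, 0.0184, 0.1463]
orientation: [-122.4, 85.7, 12.9]
force: [1.2, 1.0, -4.1]
opening: 0.0597
```

Emit:
{"name": "arm_command", "arguments": {
  "commands": [0, -30, 43, -7.6, 0, 0, -36, 39, -7.6, 0, 0, -41, 34, -7.6, 0, 0, -45, 28, -7.6, 0, 0, -38, 16, -7, 0]
}}

```text
clock: 15.68
tool_pos: [0.4792, 0.2751, 0.1522]
orientation: [-159.5, 85.5, 14.5]
force: [0.3, -0.3, -5.8]
opening: 0.0604
```

```bash
python3 go.py 0.486 0.278 0.065 172.9 0
```

```text
t 15.68 tcp [0.4792 0.2751 0.1522] psi 173.9 tilt [4.31 1.11] j [ 52.  10. -26.   4. -51. -60.] open 0.0604 F [ 0.3 -0.3 -5.8]
[44, -1, 0] 0.5 0.0
[44, -1, 0] 0.5 0.0
```

Emit:
{"name": "arm_command", "arguments": {
  "commands": [44, 0, 0, 0.5, 0, 44, 0, 0, 0.5, 0]
}}

```text
clock: 15.92
tool_pos: [0.4874, 0.2833, 0.0683]
orientation: [-154.6, 85.0, 18.8]
force: [0.3, 0.6, -4.9]
opening: 0.0598
```

```bash
cat > hand.py <<'E'
# hand.py key tcp(3) euler(3) part x y deg : predicted part pose in world now, and TCP for pocket
import sys,json
from plant import *
from h import *
k=sys.argv[1]; a=np.array(sys.argv[2:],float); E=lambda e:Ro.from_euler('xyz',e,degrees=True)
h=DIM[k][2]; R0=E(a[3:6]); rel=R0.inv().apply([a[6]-a[0],a[7]-a[1],h/2-a[2]]); Q=R0.inv()*Ro.from_euler('z',a[8],degrees=True)
o=get_obs(); R=E(o["orientation"]); c=o["tool_pos"]+R.apply(rel); M=(R*Q).as_matrix(); P=json.load(open("poses.json"))["p"+k]
l,w,_=DIM[k]; low=min((c+M@np.array([i*l/2,j*w/2,-h/2]))[2] for i in(-1,1) for j in(-1,1))
print("rel",np.round(rel,4),"centre",np.round(c,4),"tilt",np.round(np.degrees(np.arccos(M[2,2])),1),"yaw err",round((np.degrees(np.arctan2(M[1,0],M[0,0]))-P[2]+90)%180-90,1),"lowest corner",round(low,4),"d to pocket",np.round(np.array(P[:2])-c[:2],4))
E
python3 hand.py xl .5872 -.2445 .0155 -84.8 85.8 11.8 .588 -.245 187.1;python3 go.py
```

```text
rel [-0.0084 -0.0014 -0.0005] centre [0.4874 0.2844 0.0768] tilt 5.3 yaw err 0.8 lowest corner 0.0485 d to pocket [-0.0023 -0.006 ]
t 15.93 tcp [0.4874 0.2833 0.0683] psi 173.3 tilt [4.72 1.61] j [ 52.  16. -31.   4. -39. -62.] open 0.0598 F [ 0.3  0.6 -4.9]
```

Emit:
{"name": "arm_command", "arguments": {
  "commands": [27, 7, 3, -0.5, 0]
}}

```text
clock: 16.05
tool_pos: [0.4855, 0.2776, 0.04]
orientation: [-155.4, 85.0, 18.6]
force: [-0.2, 0.9, -5.2]
opening: 0.06
```

```bash
python3 hand.py xl .5872 -.2445 .0155 -84.8 85.8 11.8 .588 -.245 187.1;python3 go.py
```

```text
rel [-0.0084 -0.0014 -0.0005] centre [0.4855 0.2787 0.0485] tilt 5.3 yaw err 1.3 lowest corner 0.0201 d to pocket [-0.0005 -0.0002]
t 16.05 tcp [0.4855 0.2776 0.04  ] psi 173.9 tilt [4.69 1.58] j [ 52.  18. -33.   5. -34. -62.] open 0.06 F [-0.2  0.9 -5.2]
```

Emit:
{"name": "arm_command", "arguments": {
  "commands": [7, 0, 0, 0, 0]
}}

```text
clock: 16.18
tool_pos: [0.4853, 0.2754, 0.033]
orientation: [-158.0, 85.2, 16.0]
force: [-6.8, -12.6, 34.0]
opening: 0.0605
```

```bash
python3 hand.py xl .5872 -.2445 .0155 -84.8 85.8 11.8 .588 -.245 187.1;python3 go.py
```

```text
rel [-0.0084 -0.0014 -0.0005] centre [0.4853 0.2765 0.0415] tilt 5.4 yaw err 1.3 lowest corner 0.013 d to pocket [-0.0003  0.0019]
t 16.18 tcp [0.4853 0.2754 0.033 ] psi 173.9 tilt [4.57 1.31] j [ 52.  19. -33.   5. -34. -62.] open 0.0605 F [ -6.8 -12.6  34. ]
```

Emit:
{"name": "arm_command", "arguments": {
  "commands": [0, 0, 0, 0, 80, 0, 0, 0, 0, 80, 0, 0, 0, 0, 80]
}}

```text
clock: 16.55
tool_pos: [0.4877, 0.2773, 0.0372]
orientation: [-156.4, 84.9, 17.6]
force: [-0.1, 0.4, -0.5]
opening: 0.0696
```

Emit:
{"name": "arm_command", "arguments": {
  "commands": [-40, 0, 0, 0, 82, -55, 0, 0, 0, 82]
}}

```text
clock: 16.8
tool_pos: [0.4783, 0.2734, 0.1311]
orientation: [-158.8, 85.2, 15.2]
force: [1.5, 0.8, 0.0]
opening: 0.0716
```

```bash
python3 go.py 0.448 -0.245 0.125 236 70
```

```text
t 16.8 tcp [0.4783 0.2734 0.1311] psi 173.9 tilt [4.58 1.25] j [ 52.  11. -28.   4. -47. -61.] open 0.0716 F [1.5 0.8 0. ]
[-1, 58, -3] -6.9 70.0
[-1, 58, 4] -6.9 70.0
[-1, 57, 11] -6.9 70.0
[-1, 55, 18] -6.9 70.0
[-1, 52, 24] -6.9 70.0
[-1, 49, 30] -6.9 70.0
[-1, 45, 36] -6.9 70.0
[-1, 40, 41] -6.9 70.0
[-1, 35, 46] -6.9 70.0
```

Emit:
{"name": "arm_command", "arguments": {
  "commands": [-1, 58, -3, -6.9, 70, -1, 58, 4, -6.9, 70, -1, 57, 11, -6.9, 70, -1, 55, 18, -6.9, 70, -1, 52, 24, -6.9, 70]
}}

```text
clock: 17.42
tool_pos: [0.4687, -0.0156, 0.1362]
orientation: [169.4, 84.2, 19.5]
force: [2.4, 0.3, 0.4]
opening: 0.0613
```

Emit:
{"name": "arm_command", "arguments": {
  "commands": [-1, 49, 30, -6.9, 70, -1, 45, 36, -6.9, 70, -1, 40, 41, -6.9, 70, 0, 28, 35, -6.9, 70]
}}

```text
clock: 17.92
tool_pos: [0.4652, -0.2366, 0.1354]
orientation: [139.8, 83.7, 18.1]
force: [1.0, -0.4, 0.8]
opening: 0.0613
```

```bash
python3 go.py 0.448 -0.245 0.065 236 70
```

```text
t 17.93 tcp [ 0.4652 -0.2366  0.1354] psi -121.5 tilt [6.   1.97] j [ -8.   8. -28.  -4. -48.  68.] open 0.0613 F [ 1.  -0.4  0.8]
[34, -8, 11] 1.2 70.0
[34, -7, 11] 1.2 70.0
```

Emit:
{"name": "arm_command", "arguments": {
  "commands": [34, -8, 11, 1.2, 70, 35, -7, 11, 1.2, 70]
}}

```text
clock: 18.18
tool_pos: [0.4513, -0.2491, 0.0662]
orientation: [139.7, 83.2, 15.5]
force: [0.2, -0.5, 0.3]
opening: 0.0612
```

```bash
python3 go.py 0.4475 -0.245 0.014 236 70; python3 look.py s1 s .065
```

```text
t 18.18 tcp [ 0.4513 -0.2491  0.0662] psi -124.0 tilt [6.52 1.81] j [ -9.  13. -33.  -5. -38.  69.] open 0.0612 F [ 0.2 -0.5  0.3]
[52, -9, 3] -0.0 70.0
```

View pics/s1.png

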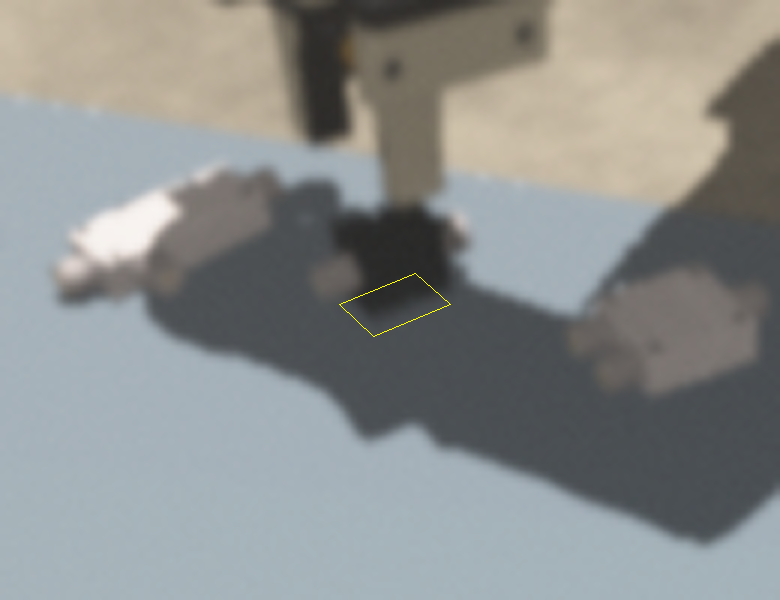

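S's base corner is at (375,318) and the overlay's at (374,336), so the tool must go a further 4–6 mm in −x. That agrees with the fit.

Emit:
{"name": "arm_command", "arguments": {
  "commands": [50, -8, 4, 0, 70, 0, 0, 0, 0, 70]
}}

```text
clock: 18.48
tool_pos: [0.4462, -0.2459, 0.012]
orientation: [140.9, 83.4, 16.6]
force: [-0.4, -0.6, 0.0]
opening: 0.0613
```

```bash
python3 go.py 0.447 -0.245 0.014 236 70
```

```text
t 18.48 tcp [ 0.4462 -0.2459  0.012 ] psi -124.1 tilt [6.28 1.87] j [ -9.  18. -36.  -6. -30.  69.] open 0.0613 F [-0.4 -0.6  0. ]
[-2, 0, -1] -0.1 70.0
```

Emit:
{"name": "arm_command", "arguments": {
  "commands": [-3, 0, -1, 0, 0, 0, 0, 0, 0, 0, 0, 0, 0, 0, 0, 0, 0, 0, 0, 0]
}}

```text
clock: 18.98
tool_pos: [0.4503, -0.2453, 0.0216]
orientation: [139.1, 83.0, 15.0]
force: [-0.1, -0.2, -1.1]
opening: 0.0302
```

```bash
python3 go.py
```

```text
t 18.98 tcp [ 0.4503 -0.2453  0.0216] psi -124.0 tilt [6.7  1.79] j [ -9.  17. -36.  -5. -31.  69.] open 0.0302 F [-0.1 -0.2 -1.1]
```

Emit:
{"name": "arm_command", "arguments": {
  "commands": [-15, 0, 0, 0, 0, -50, 0, 0, 0, 0, -45, 0, 0, 0, 0]
}}

```text
clock: 19.35
tool_pos: [0.4343, -0.2483, 0.1323]
orientation: [140.9, 83.5, 16.7]
force: [1.4, -0.7, -1.6]
opening: 0.0308
```

```bash
python3 go.py 0.462 0.146 0.125 173.3 0
```

```text
t 19.35 tcp [ 0.4343 -0.2483  0.1323] psi -124.0 tilt [6.25 1.87] j [-10.   7. -30.  -4. -47.  68.] open 0.0308 F [ 1.4 -0.7 -1.6]
[3, -29, -49] 9.0 0.0
[3, -36, -44] 9.0 0.0
[3, -42, -37] 9.0 0.0
[3, -47, -30] 9.0 0.0
[3, -52, -23] 9.0 0.0
[3, -55, -14] 9.0 0.0
[3, -56, -6] 9.0 0.0
```

Emit:
{"name": "arm_command", "arguments": {
  "commands": [2, -29, -49, 9, 0, 2, -36, -44, 9, 0, 2, -42, -37, 9, 0, 2, -47, -30, 9, 0, 2, -52, -23, 9, 0]
}}

```text
clock: 19.98
tool_pos: [0.4467, -0.0056, 0.1407]
orientation: [178.2, 82.9, 14.3]
force: [0.8, -0.8, -1.0]
opening: 0.0307
```

Emit:
{"name": "arm_command", "arguments": {
  "commands": [2, -55, -14, 9, 0, 2, -45, -5, 8, 0]
}}

```text
clock: 20.23
tool_pos: [0.4438, 0.0904, 0.1417]
orientation: [-165.5, 82.7, 14.5]
force: [1.4, -0.0, -1.3]
opening: 0.0305
```

```bash
python3 go.py 0.466 0.146 0.065 173.3 0;python3 hand.py s .448 -.2456 .018 140 83.2 15.8 .4475 -.245 146
```

```text
t 20.23 tcp [0.4438 0.0904 0.1417] psi 179.9 tilt [7.02 1.82] j [ 39.  -1. -40.   4. -44. -42.] open 0.0305 F [ 1.4 -0.  -1.3]
[40, -27, -6] 3.3 0.0
[40, -27, -5] 3.3 0.0
rel [-0.     -0.0007 -0.0002] centre [0.444  0.0912 0.1418] tilt 6.4 yaw err 7.3 lowest corner 0.1214 d to pocket [0.0233 0.0548]
```

```bash
python3 go.py 0.463 0.145 0.11 173.3 0
```

```text
t 20.23 tcp [0.4438 0.0904 0.1417] psi 179.9 tilt [7.02 1.82] j [ 39.  -1. -40.   4. -44. -42.] open 0.0305 F [ 1.4 -0.  -1.3]
[18, -27, -8] 3.3 0.0
[18, -27, -6] 3.3 0.0
```

Emit:
{"name": "arm_command", "arguments": {
  "commands": [18, -27, -8, 3.3, 0, 18, -25, -6, 3.3, 0]
}}

```text
clock: 20.48
tool_pos: [0.4639, 0.1469, 0.1125]
orientation: [-157.7, 82.4, 15.6]
force: [1.2, -0.4, -1.6]
opening: 0.0305
```

```bash
python3 go.py 0.466 0.146 0.055 173.3 0;python3 hand.py s .448 -.2456 .018 140 83.2 15.8 .4475 -.245 146
```

```text
t 20.48 tcp [0.4639 0.1469 0.1125] psi 173.1 tilt [7.28 2.03] j [ 44.   5. -40.   6. -39. -55.] open 0.0305 F [ 1.2 -0.4 -1.6]
[57, 4, 5] -0.2 0.0
rel [-0.     -0.0007 -0.0002] centre [0.4642 0.1476 0.1126] tilt 7.5 yaw err 0.7 lowest corner 0.0919 d to pocket [ 0.0032 -0.0017]
```

Emit:
{"name": "arm_command", "arguments": {
  "commands": [56, 3, 4, 0, 0]
}}

```text
clock: 20.6
tool_pos: [0.47, 0.1505, 0.0592]
orientation: [-156.3, 81.9, 17.1]
force: [0.6, 0.6, -2.9]
opening: 0.0302
```

```bash
python3 go.py 0.467 0.146 0.037 173.3 0;python3 hand.py s .448 -.2456 .018 140 83.2 15.8 .4475 -.245 146
```

```text
t 20.6 tcp [0.47   0.1505 0.0592] psi 173.2 tilt [7.68 2.37] j [ 43.  10. -44.   7. -29. -56.] open 0.0302 F [ 0.6  0.6 -2.9]
[21, 6, 5] -0.1 0.0
rel [-0.     -0.0007 -0.0002] centre [0.4703 0.1512 0.0593] tilt 7.9 yaw err 0.8 lowest corner 0.0384 d to pocket [-0.0029 -0.0053]
```

Emit:
{"name": "arm_command", "arguments": {
  "commands": [18, 6, 5, 0, 0]
}}

```text
clock: 20.72
tool_pos: [0.4655, 0.1451, 0.0384]
orientation: [-156.9, 82.1, 16.5]
force: [-4.6, 0.2, 13.1]
opening: 0.0306
```

```bash
python3 go.py 0.467 0.146 0.035 173.3 0;python3 hand.py s .448 -.2456 .018 140 83.2 15.8 .4475 -.245 146; python3 look.py s2 s .018
```

```text
t 20.73 tcp [0.4655 0.1451 0.0384] psi 173.2 tilt [7.53 2.23] j [ 43.  11. -46.   8. -26. -57.] open 0.0306 F [-4.6  0.2 13.1]
[4, -1, -1] -0.1 0.0
rel [-0.     -0.0007 -0.0002] centre [0.4658 0.1458 0.0385] tilt 7.7 yaw err 0.8 lowest corner 0.0177 d to pocket [0.0016 0.0001]
```

Emit:
{"name": "arm_command", "arguments": {
  "commands": [3, 0, 0, 0, 0]
}}

```text
clock: 20.9
tool_pos: [0.4674, 0.1464, 0.0369]
orientation: [-156.5, 81.9, 16.9]
force: [-9.9, 4.7, 25.7]
opening: 0.0307
```

```bash
python3 go.py
```

```text
t 20.9 tcp [0.4674 0.1464 0.0369] psi 173.2 tilt [7.7  2.35] j [ 43.  12. -46.   8. -25. -57.] open 0.0307 F [-9.9  4.7 25.7]
```

Emit:
{"name": "arm_command", "arguments": {
  "commands": [0, 0, 0, 0, 50, 0, 0, 0, 0, 50, 0, 0, 0, 0, 50]
}}

```text
clock: 21.28
tool_pos: [0.4687, 0.1471, 0.0398]
orientation: [-156.1, 81.7, 17.3]
force: [-0.0, 0.2, -0.3]
opening: 0.044
```

Emit:
{"name": "arm_command", "arguments": {
  "commands": [-40, 0, 0, 0, 50, -60, 0, 0, 0, 60, -40, 0, 0, 0, 60]
}}

```text
clock: 21.65
tool_pos: [0.4474, 0.1392, 0.1797]
orientation: [-157.4, 82.1, 16.0]
force: [0.5, 0.1, -0.1]
opening: 0.052
```

```bash
python3 go.py 0.40 -0.25 0.2 173.3 60
```

```text
t 21.65 tcp [0.4474 0.1392 0.1797] psi 173.2 tilt [7.55 2.16] j [ 45.  -2. -36.   5. -49. -54.] open 0.052 F [ 0.5  0.1 -0.1]
[-6, 56, 0] -0.0 60.0
[-6, 56, 0] -0.0 60.0
[-6, 56, 0] -0.0 60.0
[-6, 56, 0] -0.0 60.0
[-6, 56, 0] -0.0 60.0
[-6, 56, 0] -0.0 60.0
[-6, 56, 0] -0.0 60.0
```

Emit:
{"name": "arm_command", "arguments": {
  "commands": [-6, 56, -4, 0, 60, -6, 56, -4, 0, 60, -6, 56, -4, 0, 60, -6, 56, -4, 0, 60, -6, 56, -4, 0, 60]
}}

```text
clock: 22.28
tool_pos: [0.4338, -0.1452, 0.2037]
orientation: [-156.7, 81.3, 17.3]
force: [1.7, 0.1, 0.1]
opening: 0.0523
```

Emit:
{"name": "arm_command", "arguments": {
  "commands": [-6, 56, -4, 0, 60, -6, 56, -4, 0, 60, -6, 56, -4, 0, 60, -6, 40, 0, 0, 60]
}}

```text
clock: 22.78
tool_pos: [0.4188, -0.3625, 0.2188]
orientation: [-157.0, 81.2, 16.9]
force: [0.2, 0.9, 0.5]
opening: 0.0523
```

```bash
python3 go.py; python3 - <<'E'
from f import *
from plant import *
s=snapshot("top"); sc=snapshot("scene"); P=json.load(open("poses.json"))
a=s["frame"][145:255,155:290]; a=cv2.resize(a,None,fx=4.4,fy=4.4,interpolation=2)
b=sc["frame"][180:300,370:520]; b=cv2.resize(b,None,fx=800/150*.48,fy=800/150*.48,interpolation=2)
H=max(a.shape[0],b.shape[0]); z=lambda i:cv2.copyMakeBorder(i,0,H-i.shape[0],0,0,0)
I=np.hstack([z(a),z(b)]); print(I.shape); I=cv2.resize(I,None,fx=min(1,800/I.shape[1]),fy=min(1,800/I.shape[1])); cv2.imwrite("pics/end.png",I)
for k in DIM:
    best=min((silh(s,k,P["p"+k][:2]+[P["p"+k][2]+d],z0=.015,thr=t)+(t,) for d in(-4,0,4) for t in(35,45,50)),key=lambda r:r[1])
    print(k,"d mm",np.round((best[0][:2]-P["p"+k][:2])*1000,1),"dyaw",round(best[0][2]-P["p"+k][2],1),"mismatch",round(best[1],3),best[2])
E
```

```text
t 22.77 tcp [ 0.4188 -0.3625  0.2188] psi 173.7 tilt [8.42 2.56] j [-25.   7. -16.  -7. -60.  22.] open 0.0523 F [0.2 0.9 0.5]
(484, 978, 3)
s d mm [1. 4.] dyaw 3.0 mismatch 0.527 50
m d mm [-0.2  0.1] dyaw -1.3 mismatch 0.145 50
l d mm [2.5 2.8] dyaw -1.7 mismatch 0.092 50
xl d mm [ 1.1 -1.3] dyaw 1.9 mismatch 0.089 50
```

View pics/end.png

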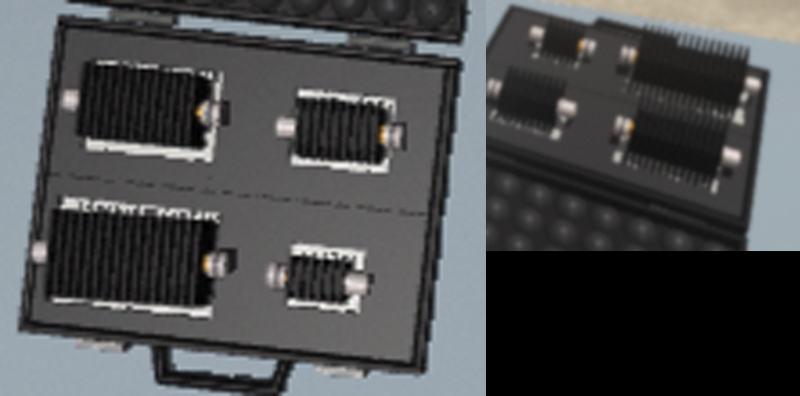

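```bash
python3 - <<'E'
from h import *
from plant import *
import json
s=snapshot("top"); P=json.load(open("poses.json"))
l,w,h=DIM["s"]
for z in(.015,.018): print(np.round(proj(s,place(np.r_[rect(l,w,z),rect(l,w,z+h)],P["ps"])),1).tolist(), np.round(proj(s,place(np.array([[-l/2-.015,0,z+h/2],[l/2+.015,0,z+h/2]]),P["ps"])),1).tolist())
a=cv2.imread("pics/top0.png")
# coupler/splitter: bright blob centroids before and now
for n,(x0,y0,x1,y1) in dict(split=(328,200,372,248),coup=(425,200,468,250)).items():
    print(n,[np.round(np.argwhere(i[y0:y1,x0:x1].min(2)>t).mean(0)[::-1]+[x0,y0],1).tolist() for i,t in((a,200),(s["frame"],200))])
g=cv2.cvtColor(s["frame"],cv2.COLOR_BGR2GRAY); print(g[206:240,228:266:1][::2,::2])
E
```

```text
[[239.1, 215.7], [254.0, 217.0], [252.8, 228.8], [237.9, 227.4], [236.4, 215.5], [251.8, 217.0], [250.6, 229.1], [235.2, 227.7]] [[231.2, 221.0], [258.3, 223.5]]
[[238.9, 215.6], [253.8, 217.0], [252.7, 228.8], [237.7, 227.5], [236.2, 215.5], [251.6, 217.0], [250.4, 229.2], [235.0, 227.7]] [[231.0, 221.0], [258.1, 223.6]]
split [[348.9, 226.7], [349.1, 226.4]]
coup [[444.3, 225.7], [nan, nan]]
[[ 94  94  95  96  95  97  96  98  98  99  98  99  98  98  98 101  99 101
  100]
 [ 95  93  96  97  97  97  97  98  97  98  99  99 102 101 100 100 102 101
  100]
 [ 94  95  97  95  98  97 100  98  98  99  98 100 100 100 100 102  99 102
  101]
 [ 96  97  97  96  86 136 110 107 102  99 101 100 101 103 102 101 103 103
  100]
 [ 96  96  93  94 183 224 223 220 225 225 221 199 195 143 131 102 102 103
  102]
 [ 96  98  98  94  31  36  58  75 172 219 120  78 206 226 129 103 103 102
  102]
 [ 98 132  55  73  23  60  34  11  58  28  12  46  28 227 102 102 104 102
  103]
 [104 192 126  74  25  60  55  27  45  60  59  38  71  75 101 100 103 104
  103]
 [107 192 164 122  44  48  58  29  37  59  60  81 179 171 155  47 105 105
  105]
 [100 135 119  54  57  30  58  60  31  63  64  74 215 224 189 104 103 106
  105]
 [ 99 100  99  66  25  18  61  50  18  60  59  56 131 160 126 104 105 104
  104]
 [ 99  99  97  93 216 118 113  87  52  54  47  32 228 214 105 104 103 105
  107]
 [ 99  99 100  97  97  75  72  69 221 224 223 226 223 191 103 105 104 105
  107]
 [ 99 101 101 102 101 102 103 102 102 102 103 102 102 105 105 104 105 104
  107]
 [ 99 100 101 100 101 100 100 102 101 102 105 106 104 106 106 105 106 107
  105]
 [ 99  99  99 102 102 101 101 103 103 105 103 105 105 106 107 108 107 105
  106]
 [101 102 101 101 101 103 101 104 104 103 105 106 105 106 106 104 104 105
  107]]<stdin>:10: RuntimeWarning: Mean of empty slice.
  ret = um.true_divide(
```

S matches a centred, flat body: expected x 235–252 and y 216–229, observed 235–252 and 216–229, and the connector tips also match. Handing in.

```bash
python3 -c "
from plant import *
print(close_job())"
```

```text
the job is handed in; nothing more can be done
None
```

All four attenuators are in the foam pockets cut to their size, and I handed the job in at about 23 s of the 109 s allowed. No verdict was reported.

- **Placing:** I picked and set them in the order M, L, XL, S, each gripped across its width and lowered to the pocket before opening. M and L each first met resistance (33–49 N at the wrist), so I lifted, shifted them a few millimetres and lowered them again. No attenuator was dropped.
- **M, L and XL:** The last top picture shows floor around each of them. Fits on it put all three within about 4 mm and 2° of their pockets.
- **S:** The automatic fit failed because the part is too small and dark (mismatch 0.53). Its outline and connector tips, read directly from the pixels, match a centred, flat part to about 1 pixel (2.5 mm).
- **Level:** I did not measure height or level separately for any of the parts. I judged them from these outlines and the side view.
- **Splitter and coupler:** The splitter had not moved (under 1 pixel). The coupler was hidden or shaded by the arm in the last picture, so I could not check it. I saw no contact with it at any point.
- **Tool tilt:** The tool's tilt drifted from 0 to about 8° over the job and could not be corrected with the moves available. S and XL were therefore tilted about 5–8° in the fingers and settled flat on release.

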